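# Load sign blanks on the painting board and close the hold-down bar

### The job

Swing the pivoted hold-down bar all the way open, then lay the three 100 mm rectangular foam blanks flat on the board, one inside each marked outline. Then push the free end of the bar back across them until it rests fully against its closed stop, and leave the offcuts and the other things on the table where they are.

Things in the scene. Friction and masses are not known exactly. Their poses are not given: they have to be found in the camera images.
- board: Fixed plywood board, 310 x 140 x 12 mm, flat on the table. Origin: at table height under the bar's pivot pin, 40 mm in from the end nearer the robot; the plywood spans x -40 to +270, y -70 to +70 mm, top at z 12. x runs along the board, away from the robot. The bar pivots on a 30 mm diameter pillar at the origin, whose screw head tops out at z 66 mm.
- bar (a joint): Angle (rad) of the hold-down bar about the vertical pin at the board's origin. 0: fully open, at the open stop, pointing along the board's -y; grows anticlockwise from above to 1.571: fully closed, at the closed stop, along the board's +x over the middle of the three outlines. Light friction, about 1 N at the free end; it stays where it is left.
- bar_end (a point): Middle of the free end face (z 54 mm) of the hold-down bar, 285 mm from the pivot. The bar is a plain aluminium flat 26 mm wide and 12 mm thick, underside z 48 mm, top z 60 mm above the table, with a 15 mm tail behind the pivot. It swings level, clear above 30 mm thick things on the table and 6 mm above blanks on the board.
- closed_stop (a point): Foot (z 12 mm) of the closed stop: steel post, 12 mm diameter, top at z 70 mm, at x 247, y 19.5 mm of the board. The closed bar's left side lies against it.
- open_stop (a point): Foot (z 12 mm) of the open stop: steel post, 12 mm diameter, top at z 70 mm, at x -19.5, y -50 mm of the board.
- outline0 (a point): Centre of a black rectangular outline marked on the board's top (z 12 mm), 75 mm from the pivot along the board's x; inside it measures 46 mm along the board's x and 110 mm along its y. Flat marking, no walls. The outlines are 64 mm apart, centre to centre.
- outline1 (a point): Centre of a black rectangular outline marked on the board's top (z 12 mm), 139 mm from the pivot along the board's x; inside it measures 46 mm along the board's x and 110 mm along its y. Flat marking, no walls. The outlines are 64 mm apart, centre to centre.
- outline2 (a point): Centre of a black rectangular outline marked on the board's top (z 12 mm), 203 mm from the pivot along the board's x; inside it measures 46 mm along the board's x and 110 mm along its y. Flat marking, no walls. The outlines are 64 mm apart, centre to centre.
- blank0: One of three identical rectangular blanks, 100 mm (its x) x 36 mm (its y), pale green-cream rigid PVC foam, 30 mm thick, lying flat; origin at the centre of its underside. About 65 g. Any blank may go in any outline, either way round.
- blank1: One of three identical rectangular blanks, 100 mm (its x) x 36 mm (its y), pale green-cream rigid PVC foam, 30 mm thick, lying flat; origin at the centre of its underside. About 65 g. Any blank may go in any outline, either way round.
- blank2: One of three identical rectangular blanks, 100 mm (its x) x 36 mm (its y), pale green-cream rigid PVC foam, 30 mm thick, lying flat; origin at the centre of its underside. About 65 g. Any blank may go in any outline, either way round.
- short_offcut: An offcut, not one of the blanks: leave it where it lies. Short bar, 60 mm (its x) x 36 mm, pale green-cream rigid PVC foam, 30 mm thick, lying flat; origin at the centre of its underside.
- disc: An offcut, not one of the blanks: leave it where it lies. Round disc, 80 mm diameter, pale green-cream rigid PVC foam, 30 mm thick, lying flat; origin at the centre of its underside.
- bolt: An offcut, not one of the blanks: leave it where it lies. Zigzag, two 68 x 26 mm arms joined side by side and shifted lengthwise, about 105 x 60 mm overall, pale green-cream rigid PVC foam, 30 mm thick, lying flat; origin at the centre of its underside.
- spray_can: Bystander: upright can, 60 mm diameter, 170 mm tall; origin at its underside's centre.
- tape_roll: Bystander: empty cardboard roll core lying flat, 100 mm outside diameter, 25 mm tall; origin at its underside's centre.
- paint_jar: Bystander: closed jar, 64 mm diameter, 75 mm tall; origin at its underside's centre.
- brush: Bystander: flat paint brush, under 25 mm thick, lying on the table beyond the board; origin at the middle of its underside.
Things that resemble listed ones, but are neither listed nor needed, are in the scene too. What is shaped like the blank2 but black or brown is not meant.

How it is judged:
On the way, in this order (a step that is already met when the one before it is completed fails the run):
1. the hold-down bar is swung open (within 0.3 rad of its open stop) (value of joint bar below 0.3 rad), for 0.1 s.
2. each outline holds one blank, with the bar still open (((horizontal distance between blank0 and outline0 below 0.01 m and angle between the x axis of blank0 and the y axis of board, either way round below 0.13 rad and angle between blank0's own z axis and vertical below 0.08 rad and z of blank0 in the frame of board below 0.017 m) or (horizontal distance between blank1 and outline0 below 0.01 m and angle between the x axis of blank1 and the y axis of board, either way round below 0.13 rad and angle between blank1's own z axis and vertical below 0.08 rad and z of blank1 in the frame of board below 0.017 m) or (horizontal distance between blank2 and outline0 below 0.01 m and angle between the x axis of blank2 and the y axis of board, either way round below 0.13 rad and angle between blank2's own z axis and vertical below 0.08 rad and z of blank2 in the frame of board below 0.017 m)) and ((horizontal distance between blank0 and outline1 below 0.01 m and angle between the x axis of blank0 and the y axis of board, either way round below 0.13 rad and angle between blank0's own z axis and vertical below 0.08 rad and z of blank0 in the frame of board below 0.017 m) or (horizontal distance between blank1 and outline1 below 0.01 m and angle between the x axis of blank1 and the y axis of board, either way round below 0.13 rad and angle between blank1's own z axis and vertical below 0.08 rad and z of blank1 in the frame of board below 0.017 m) or (horizontal distance between blank2 and outline1 below 0.01 m and angle between the x axis of blank2 and the y axis of board, either way round below 0.13 rad and angle between blank2's own z axis and vertical below 0.08 rad and z of blank2 in the frame of board below 0.017 m)) and ((horizontal distance between blank0 and outline2 below 0.01 m and angle between the x axis of blank0 and the y axis of board, either way round below 0.13 rad and angle between blank0's own z axis and vertical below 0.08 rad and z of blank0 in the frame of board below 0.017 m) or (horizontal distance between blank1 and outline2 below 0.01 m and angle between the x axis of blank1 and the y axis of board, either way round below 0.13 rad and angle between blank1's own z axis and vertical below 0.08 rad and z of blank1 in the frame of board below 0.017 m) or (horizontal distance between blank2 and outline2 below 0.01 m and angle between the x axis of blank2 and the y axis of board, either way round below 0.13 rad and angle between blank2's own z axis and vertical below 0.08 rad and z of blank2 in the frame of board below 0.017 m)) and linear speed of each of blank0, blank1, blank2 below 0.03 m/s and value of joint bar below 0.8 rad), for 0.2 s.
At the end, for the whole second after the job is handed in: Each outline holds one blank, flat on the board, centre within 10 mm of the outline's and lengthwise within 0.13 rad of the board's y; the bar is above 1.53 rad (0.04 off its closed stop); all released and at rest; offcuts and bystanders within 40 mm of their starts (((horizontal distance between blank0 and outline0 below 0.01 m and angle between the x axis of blank0 and the y axis of board, either way round below 0.13 rad and angle between blank0's own z axis and vertical below 0.08 rad and z of blank0 in the frame of board below 0.017 m) or (horizontal distance between blank1 and outline0 below 0.01 m and angle between the x axis of blank1 and the y axis of board, either way round below 0.13 rad and angle between blank1's own z axis and vertical below 0.08 rad and z of blank1 in the frame of board below 0.017 m) or (horizontal distance between blank2 and outline0 below 0.01 m and angle between the x axis of blank2 and the y axis of board, either way round below 0.13 rad and angle between blank2's own z axis and vertical below 0.08 rad and z of blank2 in the frame of board below 0.017 m)) and ((horizontal distance between blank0 and outline1 below 0.01 m and angle between the x axis of blank0 and the y axis of board, either way round below 0.13 rad and angle between blank0's own z axis and vertical below 0.08 rad and z of blank0 in the frame of board below 0.017 m) or (horizontal distance between blank1 and outline1 below 0.01 m and angle between the x axis of blank1 and the y axis of board, either way round below 0.13 rad and angle between blank1's own z axis and vertical below 0.08 rad and z of blank1 in the frame of board below 0.017 m) or (horizontal distance between blank2 and outline1 below 0.01 m and angle between the x axis of blank2 and the y axis of board, either way round below 0.13 rad and angle between blank2's own z axis and vertical below 0.08 rad and z of blank2 in the frame of board below 0.017 m)) and ((horizontal distance between blank0 and outline2 below 0.01 m and angle between the x axis of blank0 and the y axis of board, either way round below 0.13 rad and angle between blank0's own z axis and vertical below 0.08 rad and z of blank0 in the frame of board below 0.017 m) or (horizontal distance between blank1 and outline2 below 0.01 m and angle between the x axis of blank1 and the y axis of board, either way round below 0.13 rad and angle between blank1's own z axis and vertical below 0.08 rad and z of blank1 in the frame of board below 0.017 m) or (horizontal distance between blank2 and outline2 below 0.01 m and angle between the x axis of blank2 and the y axis of board, either way round below 0.13 rad and angle between blank2's own z axis and vertical below 0.08 rad and z of blank2 in the frame of board below 0.017 m)) and linear speed of each of blank0, blank1, blank2 below 0.03 m/s and contact force between each of blank0, blank1, blank2 and the fingers below 0.1 N and value of joint bar above 1.53 rad and velocity of joint bar below 0.05 rad/s and not (velocity of joint bar below -0.05 rad/s) and distance of each of short_offcut, disc, bolt, spray_can, tape_roll, paint_jar, brush from where it was at the start of the episode below 0.04 m); the robot touches nothing.
It fails at once if an offcut or bystander is moved more than 40 mm or the can or jar knocked over (distance of any of short_offcut, disc, bolt, spray_can, tape_roll, paint_jar, brush from where it was at the start of the episode above 0.04 m or angle between any of spray_can, paint_jar's own z axis and vertical above 0.5 rad).
It also fails if it takes over 72 s, if anything falls off the work surface, if the arm or the gripper's body presses on something with over 40 N, if the wrist force passes 120 N, or if a joint passes its speed limit or range.

### The arm

A 7-joint arm with a two-finger parallel gripper is mounted at the origin on the work surface. World frame = base frame: x ahead of the robot, y to its left, z up, the work surface at z = 0. Lengths are in m, angles in rad, forces in N, time in s.
With the tool pointing down it reaches from about 0.4 to 0.925 m from the base axis. Payload 5.6 kg.
Tool frame: the origin (TCP) lies midway between the tips of the shut fingers; the grasp point (between the pads) lies 19 mm behind it (ctrl.pinch_z is the distance from the TCP to the grasp point, in m); z points along the fingers, y is the direction in which the jaws open and shut (so a half turn about z gives the same grasp; the last joint's range is limited). The gripper opens to 85 mm and grips with 20 to 120 N. Pads are 22 mm wide; open, the fingers measure 114 mm over their backs; the gripper's body (76 mm by 85 mm) begins 54 mm behind the grasp point. The pads swing forward as they close: fully open they stand 13 mm farther back than shut.
Start: joints at [1.305, 0.468, -0.012, 1.603, 0.006, 1.071, -0.056], TCP at [0.144, -0.634, 0.231] pointing down, gripper open.
Joint ranges: [-2.53, 2.53], [-0.31, 2.02], [-1.57, 1.55], [0.28, 2.44], [-1.29, 4.43], [0.15, 1.84], [-2.92, 2.92]. Speed limits (rad/s): [2.57, 2.57, 3.14, 3.14, 3.14, 3.14, 3.14].

### API

Orientations are given as a 3x3 rotation matrix whose columns are the frame's x, y, z axes.
In Python, from station import ctrl, optics gives the robot as it stands. The module is installed in compiled form; this text tells all that it offers. Calls block until the motion is done:
- ctrl.move_ptp(position, orientation): joint-space move of the TCP to a pose.
- ctrl.servo_line(position, frame=None, v=0.15): straight line of the TCP; frame=None keeps the orientation; v is the mean speed in m/s.
- ctrl.move_joints(angles): joint-space move.
- ctrl.let_go() and ctrl.close_gripper(squeeze=None): open the fingers fully, or close them until they stop; squeeze is the grip in N (None keeps the last).
- ctrl.pause(seconds).
- ctrl.inverse_kinematics(position, orientation): joint angles nearest the present ones, or None.
- ctrl.sense(): the state.
- optics.read_camera(name): name is "scene" or "top" or "wrist"; returns (picture, depth): 480x640x3 uint8, blue, green, red; 480x640 float32, m along the optical axis (not along the pixel's ray), 0 where there is no reading.
- optics.camera_model(name): a dict with "intrinsics" (3x3 intrinsics, pixels), "T" (4x4, takes a point from camera to world coordinates). Camera axes: x right, y up, looking along -z (the intrinsics and any distortion apply to the point x, -y, -z); pixel columns grow to the right and rows downward; lengths in m; the calibration is good to about 2 mm. A picture is of the moment at which its call begins: read the wrist's pose just before it. camera_model takes no time and is no camera call; for the wrist camera it gives the pose at the moment of the call.
A pose or a line that the arm cannot do raises ctrl.Unreachable and nothing moves.
- ctrl.job_done(): hands the job in, once; it reports no verdict.
The state is a dict: "time": time; "joint_positions": joint angles; "qvel": joint speeds; "tau": joint torques, N m; "tool_pos": TCP position; "tool_rot": TCP orientation; "wrist_force": force on the tool from outside, world axes, zero at the start; "torque": the same for the moment, N m; "gripper_width": finger opening in m.
Only numpy, scipy, OpenCV 4.12 (cv2) and the standard library are available. Lean on these libraries where they do the work, as an engineer would, in place of code of your own. Each camera call takes 0.05 s, during which the arm holds its last target. There are 200 camera calls.

## Working session

There is one attempt and no reset: what is moved stays moved. The work goes in short steps, each a Python script; the robot and the scene stay as the last script left them, time stands still between calls to the robot, and variables do not carry over. Pictures are saved under pics/ and viewed, about 8 in all and at most 12, crops included, and the job is handed in when it is done.

```bash
mkdir -p pics; python3 - <<'E'
from station import ctrl, optics
import cv2,numpy as np
for n in ("scene","top"):
    p,d=optics.read_camera(n); cv2.imwrite(f"pics/{n}0.png",p); np.save(f"{n}0.npy",d)
    m=optics.camera_model(n); print(n,np.round(m["intrinsics"],1).tolist(),np.round(m["T"],3).tolist(),[k for k in m])
print(ctrl.sense()["time"],ctrl.pinch_z)
E
```

```text
scene [[563.6, 0.0, 321.0], [0.0, 563.6, 231.5], [0.0, 0.0, 1.0]] [[0.854, -0.319, 0.412, 1.053], [0.52, 0.55, -0.653, -0.737], [-0.018, 0.772, 0.636, 0.906], [0.0, 0.0, 0.0, 1.0]] ['intrinsics', 'T']
top [[522.3, 0.0, 321.8], [0.0, 522.3, 232.7], [0.0, 0.0, 1.0]] [[0.025, 0.986, -0.163, 0.274], [-1.0, 0.026, 0.009, 0.145], [0.013, 0.163, 0.987, 1.487], [0.0, 0.0, 0.0, 1.0]] ['intrinsics', 'T']
0.1 0.0187
```

View pics/top0.png

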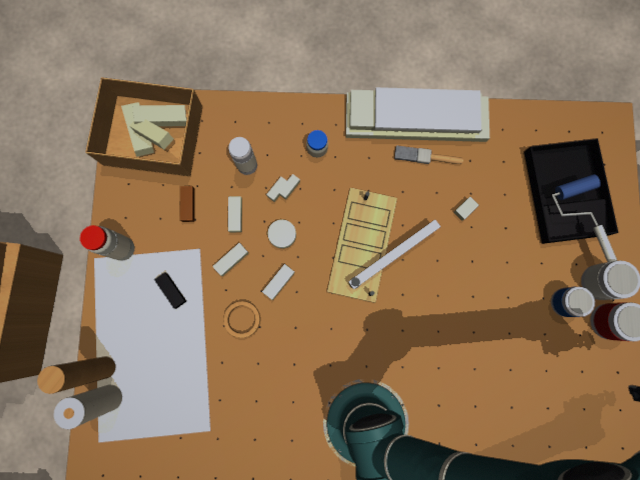

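View pics/scene0.png

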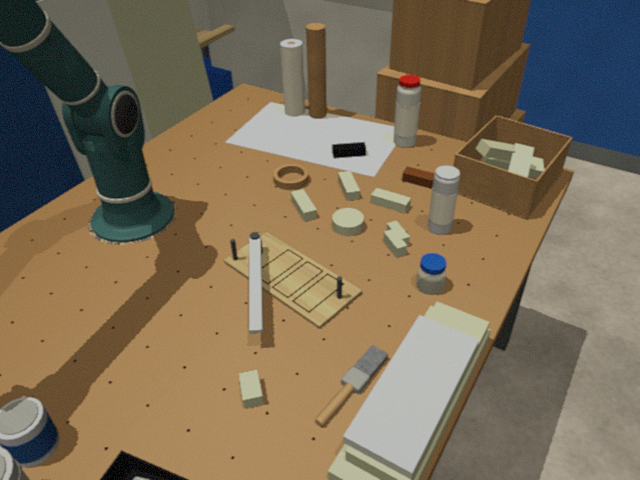

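Top view: the blank candidates are the foam bars at (235,214), (230,260) and (278,282). Possible confusions:
- Short offcut at (467,208), disc at (282,233) and bolt at (283,187).
- Cream strips inside the box at (145,128).
- Brown bar at (187,203) and black bar at (170,290).

The bar runs from its pivot at (354,285) to its free end at (438,225).

```bash
cat > h.py <<'E'
from station import ctrl, optics
import cv2, numpy as np
def ray(name,uv,z,m=None):
    m=m or optics.camera_model(name); K=m["intrinsics"];T=np.array(m["T"])
    uv=np.atleast_2d(np.asarray(uv,float))
    d=np.c_[(uv[:,0]-K[0][2])/K[0][0],-(uv[:,1]-K[1][2])/K[1][1],-np.ones(len(uv))]@T[:3,:3].T
    o=T[:3,3]; return (o+d*((z-o[2])/d[:,2])[:,None])
def cloud(name,d,m=None):
    m=m or optics.camera_model(name);K=m["intrinsics"];T=np.array(m["T"])
    v,u=np.mgrid[:480,:640]
    P=np.stack([(u-K[0][2])/K[0][0]*d,-(v-K[1][2])/K[1][1]*d,-d],-1)
    return P@T[:3,:3].T+T[:3,3]
def rects(name,mask,z,m=None,amin=60):
    out=[]
    for c in cv2.findContours(mask.astype(np.uint8),cv2.RETR_EXTERNAL,cv2.CHAIN_APPROX_NONE)[0]:
        if cv2.contourArea(c)<amin: continue
        w=ray(name,c[:,0],z,m)[:,:2]; (cx,cy),(a,b),t=cv2.minAreaRect((w*1000).astype(np.float32))
        if a<b: a,b,t=b,a,t+90
        out.append((c[:,0].mean(0).round(),round(cx/1e3,4),round(cy/1e3,4),round(a),round(b),round((t+90)%180-90,1)))
    return out
E
python3 - <<'E'
from h import *
p=cv2.imread("pics/top0.png");d=np.load("top0.npy");X=cloud("top",d)
hsv=cv2.cvtColor(p,cv2.COLOR_BGR2HSV)
for q in [(235,214),(230,260),(278,282),(467,208),(345,250),(400,252),(282,233),(300,350),(354,284),(365,196),(371,293)]: print(q,hsv[q[1],q[0]],X[q[1],q[0]].round(4))
z=X[...,2]
print("foam");
m=(hsv[...,1]<75)&(hsv[...,2]>130)&(z>.018)&(z<.042); m[:, :205]=0
for r in rects("top",m,.03): print(r)
print("bar")
m=(hsv[...,1]<60)&(z>.048)&(z<.075); m[:,:330]=0; m[320:]=0;m[:180]=0
for r in rects("top",m,.06): print(r)
print("board")
m=(hsv[...,0]>17)&(hsv[...,0]<35)&(hsv[...,1]>80)&(hsv[...,2]>90)
m=cv2.morphologyEx(m.astype(np.uint8),cv2.MORPH_CLOSE,np.ones((5,5)))
for r in rects("top",m,.012,amin=1000): print(r)
cv2.imwrite("pics/crop.png",cv2.resize(p[120:310,200:480],None,fx=2.8,fy=2.8,interpolation=cv2.INTER_CUBIC))
E
```

```text
(235, 214) [ 41  11 189] [0.5619 0.3796 0.03  ]
(230, 260) [ 48   7 189] [0.4309 0.3873 0.0272]
(278, 282) [ 98   5 190] [0.3727 0.2505 0.0292]
(467, 208) [ 40  12 187] [ 0.5965 -0.2799  0.0342]
(345, 250) [ 23 104 187] [0.4692 0.0649 0.0147]
(400, 252) [112  14 197] [ 0.4611 -0.0838  0.0639]
(282, 233) [ 60   3 189] [0.5109 0.2445 0.0301]
(300, 350) [ 15 147 163] [0.1878 0.1843 0.002 ]
(354, 284) [75  6 82] [0.3701 0.0415 0.0642]
(365, 196) [150  12  22] [0.6189 0.0133 0.0534]
(371, 293) [75  6 82] [ 0.3467 -0.0044  0.0703]
foam
(array([278., 281.]), 0.3745, 0.2511, 99, 37, -37.0)
(array([230., 259.]), 0.4343, 0.3879, 99, 37, -45.9)
(array([281., 233.]), 0.511, 0.2459, 76, 74, -88.5)
(array([467., 207.]), 0.5997, -0.2805, 57, 32, -44.4)
(array([234., 213.]), 0.565, 0.3827, 99, 34, 2.9)
(array([283., 186.]), 0.646, 0.2474, 93, 49, -36.1)
(array([424., 154.]), 0.7528, -0.1591, 39, 35, -0.3)
(array([417., 126.]), 0.8738, -0.1401, 420, 130, 90.0)
bar
(array([596., 283.]), 0.392, -0.6242, 95, 46, 11.5)
(array([394., 254.]), 0.4575, -0.0686, 300, 26, -53.0)
board
(array([362., 250.]), 0.4888, 0.0159, 311, 141, -11.3)
```

View pics/crop.png

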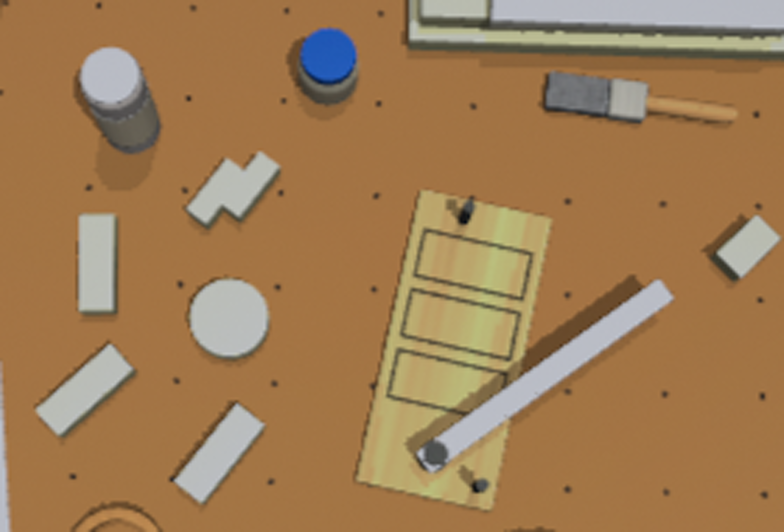

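Crop check: the three plain long bars are the blanks, and the zigzag, disc and short piece are separate. The board and bar fits agree on the pivot to about 1 mm. Next I open the bar.

```bash
cat >> h.py <<'E'
BO=np.array([.3762,.0388]); BA=np.radians(-11.3)
def R(a): c,s=np.cos(a),np.sin(a); return np.array([[c,s,0],[s,-c,0],[0,0,-1.]])
def best(pos,a):
    q0=np.array(ctrl.sense()["joint_positions"]); c=[]
    for k in (a,a+np.pi):
        q=ctrl.inverse_kinematics(list(pos),R(k))
        if q is not None: c.append((np.abs(np.array(q)-q0).max()+.5*abs(q[6]),k))
    return min(c)[1]
def b2w(x,y): c,s=np.cos(BA),np.sin(BA); return BO+[c*x-s*y,s*x+c*y]
def st(t=""): s=ctrl.sense(); print(t,round(s["time"],2),np.round(s["tool_pos"],4),np.round(s["wrist_force"],1),round(s["gripper_width"],4))
def barpt(th,r,off):   # th: joint angle; off along left normal of bar
    h=BA-np.pi/2+th; return BO+r*np.array([np.cos(h),np.sin(h)])+off*np.array([-np.sin(h),np.cos(h)]),h
E
python3 - <<'E'
from h import *
ctrl.close_gripper(20)
p,h=barpt(.84,.2,.055); k=best([*p,.12],h+np.pi/2); o=k-h
ctrl.move_ptp([*p,.12],R(k)); st()
ctrl.servo_line([*p,.037],v=.25)
for th in (.84,.58,.32,.06):
    p,h=barpt(th,.2,.024); ctrl.servo_line([*p,.037],R(h+o),v=.25); st(th)
p,h=barpt(.06,.2,.05); ctrl.servo_line([*p,.037],v=.25)
ctrl.servo_line([*p,.15],v=.3); ctrl.let_go(); st()
p,d=optics.read_camera("top"); cv2.imwrite("pics/top1.png",p)
hsv=cv2.cvtColor(p,cv2.COLOR_BGR2HSV);z=cloud("top",d)[...,2]
m=(hsv[...,1]<60)&(z>.048)&(z<.075); m[:,:330]=0; m[320:]=0;m[:180]=0
for r in rects("top",m,.06): print(r)
E
```

```text
3.29 [ 0.5401 -0.0897  0.1201] [ 0.1 -0.3  0.3] -0.0001
0.84 4.05 [ 0.5157 -0.1085  0.0388] [ 0.6  0.3 -0.2] -0.0005
0.58 4.46 [ 0.4744 -0.138   0.0382] [-0.1  0.5 -0.1] 0.0
0.32 4.87 [ 0.4259 -0.1563  0.0375] [ 1.3 -0.9  0. ] 0.0001
0.06 5.28 [ 0.3741 -0.1622  0.0373] [ 1.   0.2 -1. ] -0.0
 6.83 [ 0.3984 -0.1662  0.15  ] [-0.1 -0.7 -0.3] 0.0856
(array([402., 291.]), 0.3472, -0.0915, 296, 41, 80.3)
(array([596., 283.]), 0.3927, -0.6237, 95, 44, 9.9)
```

```bash
cat >> h.py <<'E'
def pick_place(bx,by,ang,ox,oy,sy,zg,zrel):
    """blank at bx,by (deg heading); place centre at board ox,oy; grip point sy toward board +y; zg pick TCP z; zrel place TCP z"""
    g=b2w(ox,oy+sy); kp=best([*g,.16],BA+np.pi/2)
    s=sy*np.sign(np.cos(kp-BA-np.pi/2))
    k=best([bx,by,.16],np.radians(ang)); p=np.array([bx,by])+s*np.array([np.cos(k),np.sin(k)])
    ctrl.move_ptp([*p,.14],R(k)); ctrl.servo_line([*p,zg],v=.2); ctrl.close_gripper(40); st("grip")
    ctrl.servo_line([*p,.14],v=.2); st("lift")
    ctrl.move_ptp([*g,.14],R(kp)); ctrl.servo_line([*g,zrel+.02],v=.2); ctrl.servo_line([*g,zrel],v=.05); st("down")
    ctrl.let_go(); ctrl.servo_line([*g,.16],v=.2); st("off")
def look(n):
    p,d=optics.read_camera("top"); cv2.imwrite(f"pics/{n}.png",p)
    hsv=cv2.cvtColor(p,cv2.COLOR_BGR2HSV);z=cloud("top",d)[...,2]
    for zz,lo,hi in ((.03,.018,.042),(.042,.034,.050)):
        m=(hsv[...,1]<60)&(hsv[...,2]>130)&(z>lo)&(z<hi); m[:,:205]=0; m[:175]=0;m[330:]=0;m[:,480:]=0
        for r in rects("top",m,zz):
            c,s=np.cos(BA),np.sin(BA); e=np.array(r[1:3])-BO
            print(zz,r,"board",np.round([c*e[0]+s*e[1],-s*e[0]+c*e[1]],4),round((r[5]-np.degrees(BA)+90)%180-90,1))
E
python3 - <<'E'
from h import *
pick_place(.3745,.2511,-37,.071,0,.025,.010,.0225)
p=b2w(.139,.2); ctrl.move_ptp([.5,.15,.3],R(best([.5,.15,.3],0))) 
m=optics.camera_model("wrist"); w,d=optics.read_camera("wrist"); cv2.imwrite("pics/w1.png",w); 
print(np.round(m["T"],3).tolist(),np.round(m["intrinsics"],1).tolist())
look("top2")
E
```

```text
grip 9.8 [0.355  0.2662 0.0107] [-0.2 -0.   5.9] 0.0354
lift 10.6 [0.3542 0.2653 0.1392] [-0.3 -1.2 -1. ] 0.0351
down 12.73 [0.4509 0.0491 0.0228] [-1.9 -0.8  6.7] 0.0352
off 14.12 [0.45   0.049  0.1592] [ 0.3 -0.  -0.9] 0.0854
[[0.001, -0.955, -0.295, 0.425], [1.0, 0.001, 0.0, 0.15], [-0.0, -0.295, 0.955, 0.442], [0.0, 0.0, 0.0, 1.0]] [[344.6, 0.0, 323.0], [0.0, 344.6, 235.5], [0.0, 0.0, 1.0]]
0.03 (array([230., 259.]), 0.4343, 0.3879, 99, 37, -45.9) board [-0.0114  0.3537] -34.6
0.03 (array([281., 233.]), 0.511, 0.246, 76, 74, -88.5) board [0.0916 0.2296] -77.2
0.03 (array([466., 207.]), 0.6001, -0.2801, 57, 34, -45.3) board [ 0.282  -0.2688] -34.0
0.03 (array([234., 213.]), 0.5649, 0.3827, 99, 34, 2.9) board [0.1177 0.3742] 14.2
0.03 (array([278., 189.]), 0.6402, 0.2684, 55, 47, 11.3) board [0.2139 0.2769] 22.6
```

View pics/w1.png

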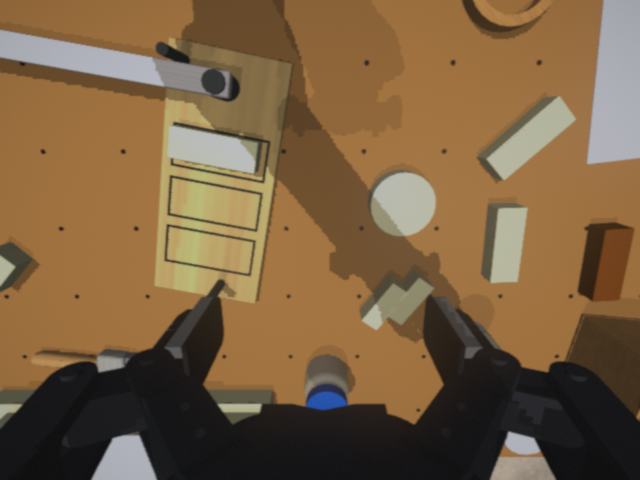

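The wrist view shows the first blank at (213,148), inside outline0 and parallel to it. I'll measure it against the outline grid, then do the second blank.

```bash
cat >> h.py <<'E'
def wlook(n,x=.5,y=.15):
    ctrl.move_ptp([x,y,.3],R(best([x,y,.3],0))); ctrl.pause(.1)
    m=optics.camera_model("wrist"); w,d=optics.read_camera("wrist"); cv2.imwrite(f"pics/{n}.png",w); wmeas(w,d,m); return w,d,m
def wmeas(w,d,m):
    hsv=cv2.cvtColor(w,cv2.COLOR_BGR2HSV);X=cloud("wrist",d,m)
    c,s=np.cos(BA),np.sin(BA)
    e=X[...,:2]-BO; bx=c*e[...,0]+s*e[...,1]; by=-s*e[...,0]+c*e[...,1]
    on=(bx>.03)&(bx<.245)&(abs(by)<.085)
    f=lambda r:(np.round([c*(r[1]-BO[0])+s*(r[2]-BO[1]),-s*(r[1]-BO[0])+c*(r[2]-BO[1])],4),r[3],r[4],round((r[5]-np.degrees(BA)+90)%180-90,1))
    print("blanks on board")
    for r in rects("wrist",(hsv[...,1]<60)&(hsv[...,2]>110)&on&(X[...,2]>.034)&(X[...,2]<.055),.042,m,300): print(f(r))
    print("outlines")
    mk=((hsv[...,2]<85)&on&(X[...,2]<.03)&(abs(by)<.066)).astype(np.uint8)
    for r in rects("wrist",mk,.012,m,300): print(f(r))
    print("foam on table")
    for r in rects("wrist",(hsv[...,1]<60)&(hsv[...,2]>110)&(X[...,2]>.022)&(X[...,2]<.042)&(by>.1),.03,m,300): print(r)
E
python3 - <<'E'
from h import *
w,d,m=wlook("w2")
E
```

```text
blanks on board
(array([ 0.072 , -0.0001]), 100, 36, np.float64(-89.7))
outlines
foam on table
(array([373., 315.]), 0.6659, 0.2202, 32, 27, -35.6)
(array([507., 243.]), 0.5655, 0.3824, 100, 36, 2.4)
(array([402., 203.]), 0.5118, 0.2466, 78, 78, 81.5)
(array([530., 137.]), 0.4359, 0.3876, 99, 36, -45.9)
```

```bash
sed -i 's/hsv\[...,2\]<85/hsv[...,2]<bh/; s/^    print("outlines")/    print("outlines"); g=hsv[...,2]; bh=cv2.medianBlur(g,21).astype(float)-35/' h.py
python3 - <<'E'
from h import *
pick_place(.5655,.3826,2.5,.2085,0,-.025,.010,.0225)
w,d,m=wlook("w3")
E
```

```text
grip 18.43 [0.591  0.3842 0.011 ] [-0.3 -1.6  5.1] 0.0351
lift 19.23 [0.5899 0.3828 0.1385] [-0.2  0.3 -1.1] 0.0351
down 21.93 [ 0.5759 -0.0269  0.0229] [-2.  -0.5  5.7] 0.0352
off 23.32 [ 0.5749 -0.0268  0.159 ] [ 0.1  0.4 -0.8] 0.0854
blanks on board
(array([0.2087, 0.0009]), 100, 36, np.float64(89.6))
(array([ 0.072 , -0.0004]), 99, 36, np.float64(-89.8))
outlines
(array([0.2072, 0.0005]), 116, 55, np.float64(-90.0))
(array([0.1417, 0.0003]), 117, 53, np.float64(-89.7))
(array([0.0775, 0.0001]), 116, 53, np.float64(-89.7))
foam on table
(array([403., 203.]), 0.5124, 0.2468, 79, 76, 46.3)
(array([531., 137.]), 0.4358, 0.3876, 99, 36, -45.9)
```

View pics/w3.png

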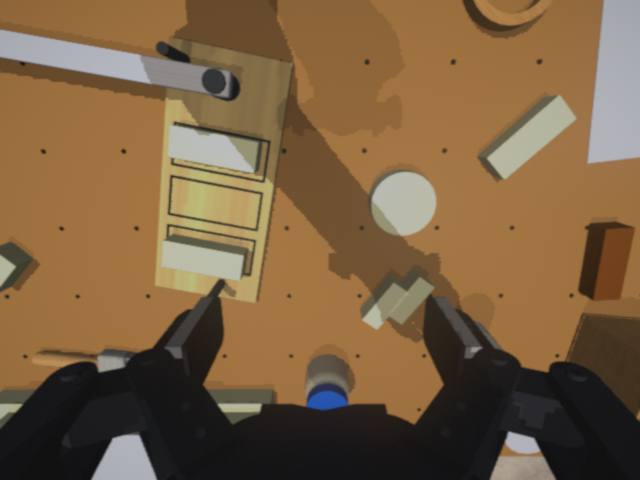

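The second blank is at (203,258), in outline2. The outlines sit about 2.5 mm further along x than my frame has them, so the errors are roughly −5.5 and +3 mm. The middle blank comes next, with a shallow grip so that the opening fingers clear its neighbours.

```bash
python3 - <<'E'
from h import *
pick_place(.4358,.3876,-45.9,.1404,0,0,.018,.0325)
w,d,m=wlook("w4")
E
```

```text
grip 27.17 [0.4363 0.388  0.019 ] [-1.  -1.4  5.9] 0.0349
lift 27.93 [0.4354 0.3867 0.1389] [ 0.2 -0.5 -0.6] 0.0347
down 30.5 [0.5138 0.0113 0.0324] [ 0.3  0.7 -0.3] 0.0346
off 31.83 [0.5131 0.0109 0.1591] [-1.3 -0.  -0.5] 0.0855
blanks on board
(array([0.2088, 0.0009]), 100, 36, np.float64(89.8))
(array([0.1405, 0.002 ]), 100, 37, np.float64(-90.0))
(array([ 0.0721, -0.0003]), 99, 36, np.float64(-89.8))
outlines
(array([2.079e-01, 1.000e-04]), 117, 57, np.float64(89.9))
(array([1.42e-01, 1.00e-04]), 117, 53, np.float64(-89.9))
(array([ 0.0776, -0.0001]), 116, 53, np.float64(-89.9))
foam on table
(array([374., 316.]), 0.6663, 0.22, 31, 27, -36.0)
(array([403., 203.]), 0.5122, 0.247, 79, 76, 46.3)
```

View pics/w4.png

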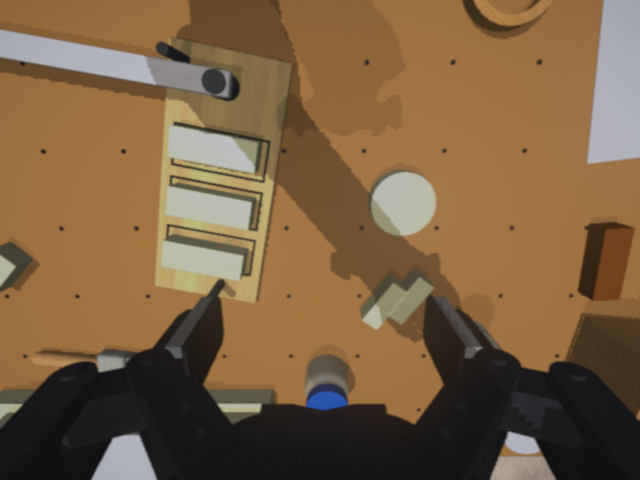

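All three blanks are at rest in their outlines and the neighbours did not move. To close the bar, reaching behind the open bar goes inside the minimum reach. I'll straddle it with open fingers for the first part, then push with shut fingers.

```bash
sed -i 's/^BO=.*; BA=/BO=np.array([.3782,.0384]); BA=/' h.py; python3 - <<'E'
from h import *
r=.27; off=.032; z=.024
def ok(th,off,z):
    p,h=barpt(th,r,off); return [ctrl.inverse_kinematics([*p,z],R(h+s)) is not None for s in (0,np.pi)],[ctrl.inverse_kinematics([*p,z],R(h+s)) is not None for s in (np.pi/2,-np.pi/2)]
for th in (.03,.4,.8): print(th,ok(th,off,z),ok(th,-.04,.037))
# straddle: jaw (tool y) across bar -> tool x along bar
p,h=barpt(.03,r,.022); k=best([*p,.14],h); o=k-h
ctrl.move_ptp([*p,.14],R(k)); ctrl.servo_line([*p,z],v=.2); st("down")
for th in (.03,.3,.55,.8):
    p,h=barpt(th,r,off); ctrl.servo_line([*p,z],R(h+o),v=.2); st(th)
p,h=barpt(.8,r,.015); ctrl.servo_line([*p,z],v=.2); ctrl.servo_line([*p,.14],v=.25); st("up")
w,d=optics.read_camera("top"); cv2.imwrite("pics/top3.png",w)
E
```

```text
0.03 ([True, True], [True, True]) ([True, True], [True, True])
0.4 ([True, True], [True, True]) ([True, True], [True, True])
0.8 ([True, True], [True, True]) ([True, True], [True, True])
down 35.62 [ 0.3559 -0.2311  0.0246] [ 0.3  0.5 -0.2] 0.0855
0.03 35.87 [ 0.366  -0.2337  0.025 ] [ 1.3 -0.4 -0.6] 0.0853
0.3 36.38 [ 0.4366 -0.2268  0.0238] [ 0.  -0.2  0.4] 0.0852
0.55 36.88 [ 0.4999 -0.2042  0.0236] [-0.1  0.2 -0.8] 0.0853
0.8 37.37 [ 0.5561 -0.1666  0.0236] [0.4 0.6 0.5] 0.0857
up 38.23 [ 0.5435 -0.1757  0.1401] [-0.7 -0.3 -0.7] 0.0848
```

View pics/top3.png

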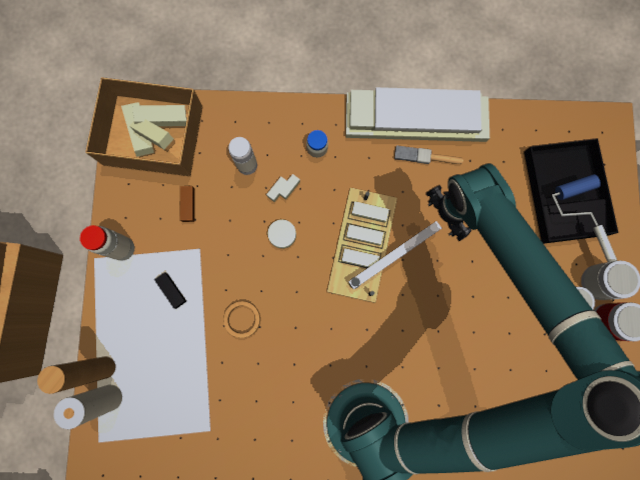

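The bar is now at about 0.8 rad, with its tip at (438,226), and the blanks are in their outlines at (370,212), (365,234) and (360,257). Now the closing push with shut fingers.

```bash
python3 - <<'E'
from h import *
r=.27; z=.037
ctrl.close_gripper(20)
p,h=barpt(.8,r,-.055); k=best([*p,.14],h+np.pi/2); o=k-h
ctrl.move_ptp([*p,.14],R(k)); ctrl.servo_line([*p,z],v=.25); st("down")
for th in (.85,1.1,1.35,1.5):
    p,h=barpt(th,r,-.024); ctrl.servo_line([*p,z],R(h+o),v=.2); st(th)
for th in np.arange(1.515,1.65,.012):
    p,h=barpt(th,r,-.024); ctrl.servo_line([*p,z],v=.04); st(round(th,3))
    if np.linalg.norm(ctrl.sense()["wrist_force"][:2])>8: break
p,h=barpt(th,r,-.06); ctrl.servo_line([*p,z],v=.2); ctrl.servo_line([*p,.16],v=.25)
wlook("w5")
p,d=optics.read_camera("top"); cv2.imwrite("pics/top4.png",p)
p,d=optics.read_camera("scene"); cv2.imwrite("pics/scene4.png",p); st()
E
```

```text
down 40.77 [ 0.4867 -0.2146  0.0373] [ 0.7  0.2 -0.7] 0.0001
0.85 41.14 [ 0.5247 -0.1902  0.0387] [ 0.2 -0.2  0.1] -0.0004
1.1 41.63 [ 0.5744 -0.1485  0.037 ] [-0.1 -0.6 -0.6] 0.0005
1.35 42.12 [ 0.6142 -0.0945  0.0366] [-0.4 -0.4 -0.2] 0.0002
1.5 42.48 [ 0.6316 -0.057   0.0369] [-0.1 -1.4  0.2] 0.0001
1.515 42.73 [ 0.6333 -0.0536  0.037 ] [-0.3 -0.6 -0.2] 0.0003
1.527 42.98 [ 0.6347 -0.0496  0.037 ] [ 0.5 -1.  -0.2] -0.0
1.539 43.23 [ 0.6358 -0.0458  0.037 ] [ 0.7  0.2 -0.4] 0.0001
1.551 43.48 [ 0.6368 -0.0427  0.0371] [-0.8 -0.  -0.1] -0.0003
1.563 43.73 [ 0.6377 -0.0396  0.037 ] [-0.  -1.  -0.7] -0.0
1.575 43.98 [ 0.6384 -0.0378  0.0369] [-0.6 -3.5  0.6] -0.0002
1.587 44.23 [ 0.6385 -0.0377  0.0368] [-4.1 -8.3  4.2] -0.0004
blanks on board
(array([0.2068, 0.0311]), 39, 37, np.float64(89.8))
(array([ 0.2063, -0.0337]), 37, 30, np.float64(0.1))
(array([0.1386, 0.0316]), 40, 35, np.float64(-90.0))
(array([ 0.1387, -0.0333]), 35, 29, np.float64(0.1))
(array([0.0691, 0.0307]), 39, 35, np.float64(-89.3))
(array([ 0.07  , -0.0334]), 35, 30, np.float64(2.0))
outlines
(array([0.0748, 0.0305]), 56, 54, np.float64(-89.9))
foam on table
(array([383., 306.]), 0.6527, 0.2311, 67, 27, -38.4)
(array([403., 202.]), 0.5124, 0.2457, 79, 78, 89.9)
 46.63 [0.5003 0.1495 0.2996] [-0.6  0.1 -0.5] -0.0002
```

View pics/w5.png

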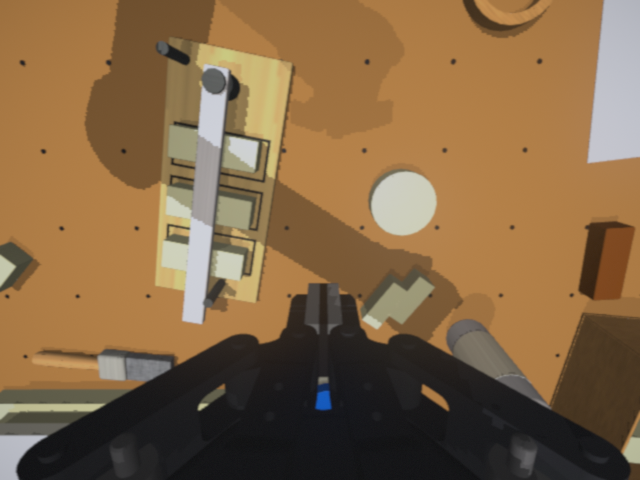

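The wrist view shows the bar lying along the board from (213,80) to (193,320), against the closed stop at (215,291). The blanks are where they were placed, so I'm handing the job in.

```bash
python3 -c "
from h import *
ctrl.job_done(); st()"
```

```text
the job is handed in; nothing more can be done
the job is handed in; nothing more can be done
```

The bar is closed on three blanks, one in each outline, and the job is handed in. The last clock reading was about 47 s of the 72 s allowed.

- **Opening:** I swung the bar to about 0.05 rad from its open stop.
- **Placing:** The blanks went into outline0, outline2 and then outline1. I gripped the middle one only near its top, so the opening fingers would clear its neighbours. Those did not shift.
- **Closing:** I swung the bar to about 0.8 rad with open fingers around it, then pushed it on with shut fingers. At the end the tool stopped advancing and the side force rose to about 9 N, so the bar is against its stop. I then backed the arm off clear of everything.

**Last checks:**
- **Blank positions:** The wrist camera put the centres along the board's x at about −5.5 mm (outline0), −1 mm (outline1) and +3 mm (outline2). I left the −5.5 mm because the limit is 10 mm. Across the board they were within about 2 mm, and the angles were within 0.5°.
- **Disagreement:** The first board fit from the top camera and the outlines seen by the wrist camera differed by about 2.5 mm along x. The errors above use the wrist camera's outlines.
- **Offcuts and other things:** I saw no movement of these in the pictures I viewed, but I did not measure them at the end. I saved a final top and scene picture but did not look at them.

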